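Turn the stock-bottle carousel to the red-capped bottle

ROBOT

A 6-joint arm with a two-finger parallel gripper is mounted at the origin on the work surface. World frame = base frame: x ahead of the robot, y to its left, z up, the work surface at z = 0. Lengths are in mm, angles in rad, forces in N, time in s.
With the tool pointing down it reaches from about 350 to 975 mm from the base axis. Payload 17.4 kg.
Tool frame: the origin (TCP) lies midway between the tips of the shut fingers; the grasp point (between the pads) lies 19 mm behind it; z points along the fingers, y is the line along which they close (so a half turn about z gives the same grasp; the last joint's range is limited). The gripper opens to 85 mm and grips with 20 to 120 N. Pads are 22 mm wide; open, the fingers measure 114 mm over their backs; the gripper's body (76 mm by 85 mm) begins 54 mm behind the grasp point. The pads swing forward as they close: fully open they stand 13 mm farther back than shut.
Start: joints at [1.302, 0.116, 1.442, -0, 1.584, -0.038], TCP at [154.418, 657.105, 231.303] pointing down, gripper open.
Joint ranges: [-2.83, 2.83], [-0.83, 2.19], [0.07, 2.5], [-1.14, 4.28], [0.01, 3], [-2.97, 2.97]. Speed limits (rad/s): [1.89, 1.89, 2.22, 3.14, 3.14, 3.14].

INTERFACE

Orientations are given as a rotation vector (axis times angle).
In Python, from station import status, eyes, arm, finder gives the robot as it stands.
- The arm moves only by the tool send_rows, never from a script. Its argument "deltas" is a list that holds one entry, the list of rows, each a list of 5 numbers: the opening, from -1 (shut) to 1 (fully open), then the shift along the tool's x, y, z in cm, then the turn about the tool's z in degrees. In form: [[[grip, tx, ty, tz, roll], ...]]. A call has exactly 8 rows; each row is the pose to reach, as a shift and turn from the pose commanded when the call began, along the tool's axes at that moment; what a row does not reach only later rows make up. A row lasts 1/12 s, in which the tool goes at most 41.7 mm and 7.16 degrees, less where a joint would pass 70% of its speed; a pose out of reach is approached as far as the arm can. A call with a gripper value outside its range is refused whole. The fingers move at their own pace and stop on an object; "newtons" is the grip in N (left out, the last holds). Time passes only in rows, so rows that repeat a pose let the fingers close, or fill a call up. It gives the time, the measured TCP pose, the force, the opening and the grip force at its end, in the units of the state.
- status.get_obs(): the state, without advancing time (a new reading comes with each control period).
- eyes.get_image(name): name is "scene" or "top" or "wrist"; returns the picture (384x512x3 uint8, red, green, blue); there is no depth.
- eyes.camera_info(name): a dict with "fx", "fy", "cx", "cy" (pixels), "extrinsics" (4x4, takes a point from world to camera coordinates). Camera axes: x right, y down, z forward; pixel columns grow to the right and rows downward; lengths in mm; the calibration is good to about 2 mm. A picture is of the moment at which its call begins: read the wrist's pose just before it. camera_info takes no time and is no camera call; for the wrist camera it gives the pose at the moment of the call.
- arm.job_done(): hands the job in; it is judged then, once.
Trained networks look in the newest picture that a camera, given by its name, has taken for a name from the list of things; names that differ only in an ending like _2 or _b are one class to them, and where a whole thing is asked for, a point or a joint stands for the part that bears it (a point fixed in the world has none). Each returns a list of dicts, best first, with "p" (0 to 1); they miss things now and then, are a little off and sometimes report something else, mostly with a low value. They report only what shows in the picture. A call takes as long as a camera call.
- finder.search_frame(camera, query): "position" ([x, y, z] in mm, in world coordinates, good to about 4 mm: the middle of the surface that is visible of it).
- finder.silhouettes(camera, query): "pixels" (384x512 bool, what is visible of it).
The state is a dict: "clock": time; "q": joint angles; "joint_vel": joint speeds; "joint_efforts": joint torques, N m; "ee_pos": TCP position; "tcp_rot": TCP orientation; "force": force on the tool from outside, world axes, zero at the start; "moment": the same for the moment, N m; "grip_width": opening from 0.0 (shut) to 1.0 (fully open); "grasp_force": force on a finger pad.
Only numpy, scipy, OpenCV 4.12 (cv2) and the standard library are available. Lean on these libraries where they do the work, as an engineer would, in place of code of your own. Each camera call takes 0.05 s, during which the arm holds its last target. There are 200 camera calls.

TASK

Push the bottle carousel round by its rim or the blue finger grips on it, until the red-capped bottle stands right at the front, in line with the white arrow on the base, and leave the carousel at rest there. Turn it gently so that every bottle and vial stays standing in its place, and do not reach in among them: touch neither the bottles nor the dividers. Leave the other containers on the counter where they are.

Things in the scene. Friction and masses are not known exactly. Their poses are not given: they have to be found in the camera images.
- plinth: Fixed grey base plate, top 15 mm above the counter. Origin on the carousel's turning axis, at counter height; z up. Its front is its own -x side, roughly towards the robot: the plate reaches 225 mm from the axis to the front, 165 mm to the back and sides. The front ledge is a blue strip; the white arrow in its middle, 180 to 218 mm from the axis, points in (+x) at the axis.
- carousel: White round tray turning on the plinth. Origin on its vertical axis, at the tray's underside, 30 mm above the counter. Turns either way with no end stop; about 1 N at the rim turns it, it coasts only a little and stays where left. Rim: low wall, outer radius 145 mm, top 52 mm above the counter. Six blue finger grips on the rim, at 30, 90, 150, 210, 270, 330 degrees from the tray's own +x.
- grip (a point): One of the six like blue finger grips (the one at 30 degrees counterclockwise from the tray's own +x): the point at half its height, 52 mm above the counter, 160 mm from the axis. A grip sticks out of the rim to 175 mm from the axis, is 16 mm thick along the rim, with a round end, and stands from 36 to 68 mm above the counter; free air below it down to the plinth.
- insert: Grey divided insert fixed inside the tray, turning with it (same origin and axes): rubber floor 40 mm above the counter, hub 52 mm across, six dividers 4 mm thick from the hub to 140 mm from the axis, tops 68 mm above the counter, each in line with a grip. The compartments between them, centred at 0, 60, 120, 180, 240, 300 degrees from its +x, hold one bottle or vial each.
- bottle_red: The wanted bottle: white plastic bottle, 46 mm diameter, 70 mm tall, about 70 g, with a red cap and red label, standing loose in one compartment of the carousel, its axis about 90 mm from the carousel's axis; origin at the centre of its underside, z up its axis
- bottle_blue: white plastic bottle, 46 mm diameter, 70 mm tall, about 70 g, with a blue cap and white paper label, standing loose in one compartment of the carousel, its axis about 90 mm from the carousel's axis; origin at the centre of its underside, z up its axis
- bottle_green: white plastic bottle, 46 mm diameter, 70 mm tall, about 70 g, with a green cap and white paper label, standing loose in one compartment of the carousel, its axis about 90 mm from the carousel's axis; origin at the centre of its underside, z up its axis
- bottle_white: white plastic bottle, 46 mm diameter, 70 mm tall, about 70 g, with a white cap and yellow label, standing loose in one compartment of the carousel, its axis about 90 mm from the carousel's axis; origin at the centre of its underside, z up its axis
- vial_front: amber vial, 40 mm diameter, 60 mm tall, white cap, standing loose in a carousel compartment, about 90 mm from the carousel's axis; origin at the centre of its underside, z up its axis
- vial_back: amber vial, 40 mm diameter, 60 mm tall, white cap, standing loose in a carousel compartment, about 90 mm from the carousel's axis; origin at the centre of its underside, z up its axis
- tube: Bystander: tall white tablet tube with a blue label and white cap, 34 mm diameter, 150 mm tall, standing loose on the counter beside the carousel; origin at the centre of its underside
- jar: Bystander: white jar with a blue cap, 56 mm diameter, 78 mm tall, standing loose on the counter beside the carousel; origin at the centre of its underside
- loose_vial: Bystander: amber vial with a white cap, 38 mm diameter, 70 mm tall, standing loose on the counter beside the carousel; origin at the centre of its underside

How it is judged (in metres and radians):
At the end, for the whole second after the job is handed in: Red-capped bottle within 14 mm of the arrow's line, 60 to 130 mm in front of the axis; carousel at rest (under 0.03 rad/s); all six bottles and vials upright (0.15 rad) on its floor, within 130 mm of its axis; the three containers on the counter within 20 mm of where they stood (y of bottle_red in the frame of plinth between -0.014 and 0.014 m and x of bottle_red in the frame of plinth between -0.13 and -0.06 m and angular speed of carousel below 0.03 rad/s and angle between each of vial_front, vial_back, bottle_red, bottle_blue, bottle_green, bottle_white's own z axis and vertical below 0.15 rad and horizontal distance between each of vial_front, vial_back, bottle_red, bottle_blue, bottle_green, bottle_white and carousel below 0.13 m and height (world z) of each of vial_front, vial_back, bottle_red, bottle_blue, bottle_green, bottle_white below 0.046 m and distance of each of tube, jar, loose_vial from where it was at the start of the episode below 0.02 m); the robot touches nothing.
It fails at once if the robot touches a bottle or vial on the carousel (contact force between any of the fingers, the arm and vial_front above 0.5 N or contact force between any of the fingers, the arm and vial_back above 0.5 N or contact force between any of the fingers, the arm and bottle_red above 0.5 N or contact force between any of the fingers, the arm and bottle_blue above 0.5 N or contact force between any of the fingers, the arm and bottle_green above 0.5 N or contact force between any of the fingers, the arm and bottle_white above 0.5 N).
It fails at once if the robot reaches in and touches the dividers, hub or rubber floor inside the tray (contact force between any of the fingers, the arm and insert above 0.5 N).
It fails at once if a bottle or vial on the carousel is lifted or knocked over (height (world z) of any of vial_front, vial_back, bottle_red, bottle_blue, bottle_green, bottle_white above 0.055 m or angle between any of vial_front, vial_back, bottle_red, bottle_blue, bottle_green, bottle_white's own z axis and vertical above 0.6 rad).
It fails at once if a container standing on the counter is moved or tipped (distance of any of tube, jar, loose_vial from where it was at the start of the episode above 0.02 m or angle between any of tube, jar, loose_vial's own z axis and vertical above 0.3 rad).
It also fails if it takes over 48 s, if anything falls off the work surface, if the arm or the gripper's body presses on something with over 40 N, if the wrist force passes 120 N, or if a joint passes its speed limit or range.

## Working session

There is one attempt and no reset: what is moved stays moved. The work goes in short steps, Python scripts to look and compute and a tool call to move; the robot and the scene stay as the last step left them, time stands still between calls to the robot, and variables do not carry over. Pictures are saved under pics/ and viewed, at most 10 in all, crops included, and the job is handed in when it is done.

Besides the shell and the picture viewer there is one more tool, called after "Call:" by a JSON object that holds its "fn" and its "kwargs". send_rows: Moves the arm, as the interface text tells. Its arguments: {"type":"object","properties":{"deltas":{"type":"array"},"newtons":{"type":"number"}},"required":["deltas"]}

```bash
mkdir -p pics; python3 - <<'E'
from station import status, eyes, arm, finder
import cv2
o=status.get_obs();print(o['clock'],o['ee_pos'],o['tcp_rot'])
a=eyes.get_image("top");b=eyes.get_image("scene")
cv2.imwrite("pics/a.png",cv2.resize(a,(800,600))[:,:,::-1]);cv2.imwrite("pics/b.png",cv2.resize(b,(800,600))[:,:,::-1])
for n in ["plinth","carousel","grip","bottle_red","tube","jar","loose_vial"]:
  for c in ["top","scene"]:
    print(n,c,[([round(v) for v in d['position']],round(d['p'],2)) for d in finder.search_frame(c,n)][:7])
E
```

```text
0.0 [154.3780159  656.9074162  230.53657419] [-3.61763221e-01 -3.12050748e+00  1.86653872e-03]
plinth top [([446, -52, 13], 0.56)]
plinth scene [([617, -154, 12], 0.72)]
carousel top [([584, -58, 40], 0.9), ([495, -326, 119], 0.36)]
carousel scene [([621, -78, 40], 0.61), ([531, 229, 58], 0.37)]
grip top []
grip scene [([615, -81, 37], 0.77), ([627, -157, 89], 0.42)]
bottle_red top [([649, 10, 109], 0.68), ([604, -141, 115], 0.54)]
bottle_red scene [([667, -1, 87], 0.72)]
tube top [([495, -328, 117], 0.72)]
tube scene [([512, -340, 102], 0.64)]
jar top [([518, 235, 78], 0.89)]
jar scene [([537, 226, 57], 0.91), ([693, -97, 86], 0.71)]
loose_vial top [([397, 214, 67], 0.55)]
loose_vial scene [([404, 213, 44], 0.73)]
```

View pics/a.png

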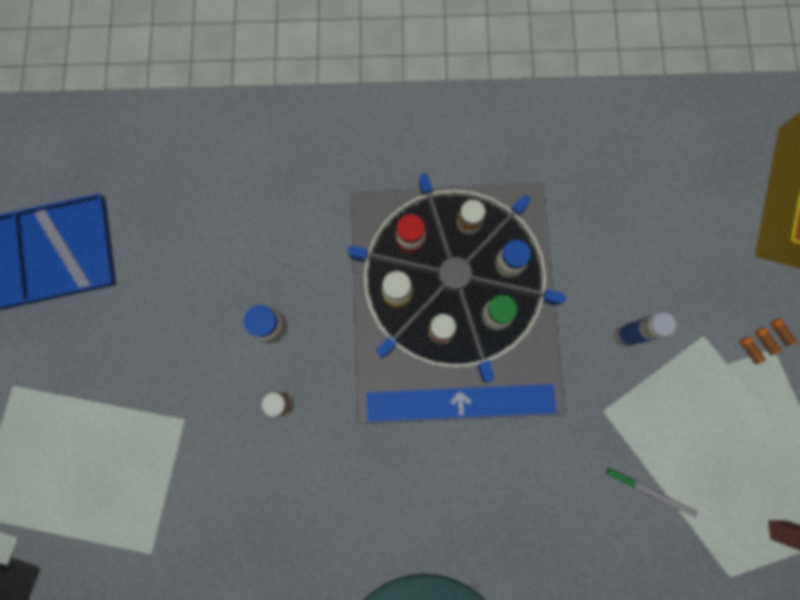

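View pics/b.png

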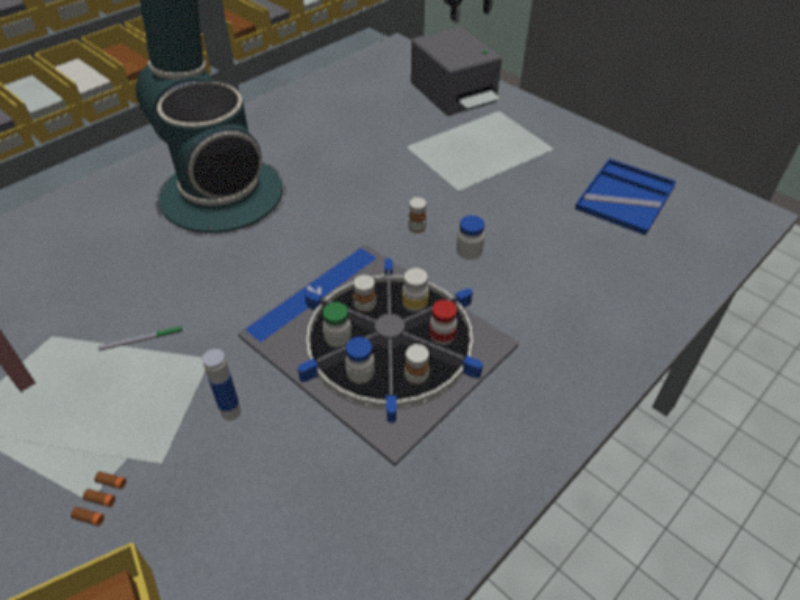

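The top view shows the carousel centred near pixel (456,273), with the red cap at (410,230), back-left. The arrow is at (460,403). Blue grips are at (425,183), (521,203), (356,253), (386,347), (486,371) and (555,297). The scene view agrees. The carousel has to turn about 130° counterclockwise, so I'll push the left grip.

```bash
cat > h.py <<'E'
from station import status, eyes, arm, finder
import cv2, numpy as np
from scipy.optimize import least_squares
def w(px,z,c="top"):
    i=eyes.camera_info(c);E=np.array(i['extrinsics']);R=E[:3,:3];o=-R.T@E[:3,3]
    d=R.T@np.array([(px[0]-i['cx'])/i['fx'],(px[1]-i['cy'])/i['fy'],1]);return (o+d*(z-o[2])/d[2])[:2]
def look():
    hsv=cv2.cvtColor(eyes.get_image("top"),cv2.COLOR_RGB2HSV)
    m=cv2.inRange(hsv,(105,120,60),(125,255,255))
    n,_,s,c=cv2.connectedComponentsWithStats(m)
    g=[];strip=None
    for k in range(1,n):
        p=w(c[k],52)
        if s[k,4]>2000 and 200<c[k][0]<380: strip=k,c[k],_==k
        elif 10<s[k,4]<200 and 120<np.hypot(*(p-[585,-58]))<190: g.append(p)
    r=cv2.inRange(hsv,(0,150,80),(8,255,255))|cv2.inRange(hsv,(172,150,80),(180,255,255))
    r[:, :200]=0;r[:,380:]=0
    n2,_2,s2,c2=cv2.connectedComponentsWithStats(r);
    red=w(c2[1+np.argmax(s2[1:,4])],105) if n2>1 else None
    return np.array(g),strip,red
E
python3 - <<'E'
from h import *
g,s,red=look();print(g.round(),red)
f=least_squares(lambda x:np.hypot(g[:,0]-x[0],g[:,1]-x[1])-x[2],[585,-58,160]);c=f.x[:2];print(f.x,f.fun.round(1))
print(np.degrees(np.arctan2(g[:,1]-c[1],g[:,0]-c[0])).round(1))
ys,xs=np.nonzero(s[2]);P=np.array([w((x,y),15) for x,y in list(zip(xs,ys))[::5]])
m=P.mean(0);u=np.linalg.svd(P-m)[2][0];print("strip",m,u,"dir from axis",m-c,np.degrees(np.arctan2(*(m-c)[::-1])))
print("strip normal",np.degrees(np.arctan2(u[1],u[0]))%180,"red",np.degrees(np.arctan2(*(red-c)[::-1])),np.hypot(*(red-c)))
E
```

```text
[[ 749.  -15.]
 [ 710. -171.]
 [ 634.   96.]
 [ 555. -214.]
 [ 480.   53.]
 [ 440. -102.]] [656.88503858  10.42606027]
[594.71383701 -58.86932239 160.35560536] [ 0.2  0.1 -0.3 -0.2  0.1  0.1]
[  15.7  -44.1   75.9 -104.5  135.8 -164.4]
strip [393.12628556 -65.4233761 ] [-0.03104384  0.99951802] dir from axis [-201.58755145   -6.55405372] -178.13784440394807
strip normal 91.7789671064898 red 48.10182743476291 93.09730588289456
```

Call:
{"fn": "send_rows", "kwargs": {"deltas": [[[-1, -2.65, -1.81, 0, 0], [-1, -5.3, -3.63, 0, 0], [-1, -7.95, -5.44, 0, 0], [-1, -10.6, -7.25, 0, 0], [-1, -13.2, -9.06, 0, 0], [-1, -15.9, -10.9, 0, 0], [-1, -18.5, -12.7, 0, 0], [-1, -21.2, -14.5, 0, 0]]], "newtons": 40}}

```text
clock: 1.52
ee_pos: [328.3, 466.2, 231.5]
tcp_rot: [0.361, 3.121, 0.001]
force: [-0.1, 0.4, 0.1]
grip_width: -0.002
grasp_force: 0.0
```

Call:
{"fn": "send_rows", "kwargs": {"deltas": [[[-1, -2.65, -1.81, 0, 0], [-1, -5.3, -3.63, 0, 0], [-1, -7.95, -5.44, 0, 0], [-1, -10.6, -7.25, 0, 0], [-1, -13.2, -9.06, 0, 0], [-1, -15.9, -10.9, 0, 0], [-1, -18.5, -12.7, 0, 0], [-1, -21.2, -14.5, 0, 0]]]}}

```text
clock: 2.18
ee_pos: [501.6, 276.4, 231.5]
tcp_rot: [0.362, 3.12, 0.0]
force: [0.3, -0.0, 0.2]
grip_width: -0.001
grasp_force: 0.0
```

Call:
{"fn": "send_rows", "kwargs": {"deltas": [[[-1, -2.65, -1.81, 0, 0], [-1, -5.3, -3.63, 0, 0], [-1, -7.95, -5.44, 0, 0], [-1, -10.6, -7.25, 0, 0], [-1, -13.2, -9.06, 0, 0], [-1, -15.9, -10.9, 0, 0], [-1, -18.5, -12.7, 0, 0], [-1, -21.2, -14.5, 0, 0]]]}}

```text
clock: 2.85
ee_pos: [674.9, 86.7, 231.4]
tcp_rot: [0.362, 3.121, 0.0]
force: [0.2, 0.2, 0.7]
grip_width: 0.002
grasp_force: 0.0
```

Call:
{"fn": "send_rows", "kwargs": {"deltas": [[[-1, 0, 0, 0.5, 6.5], [-1, 0, 0, 1.5, 13], [-1, 0, 0, 2.5, 19.5], [-1, 0, 0, 4, 26], [-1, 0, 0, 5.5, 32.5], [-1, 0, 0, 6.5, 39], [-1, 0, 0, 7.5, 45.5], [-1, 0, 0, 8, 52.5]]]}}

```text
clock: 3.52
ee_pos: [673.6, 88.1, 149.8]
tcp_rot: [-1.711, -2.633, 0.002]
force: [-0.1, 0.1, 0.4]
grip_width: -0.001
grasp_force: 0.0
```

Call:
{"fn": "send_rows", "kwargs": {"deltas": [[[-1, 0, 0, 1, 6.5], [-1, 0, 0, 2.5, 13], [-1, 0, 0, 4, 19.5], [-1, 0, 0, 5.5, 26], [-1, 0, 0, 7, 32.5], [-1, 0, 0, 8.5, 39], [-1, 0, 0, 9.5, 45.5], [-1, 0, 0, 10, 52.5]]]}}

```text
clock: 4.18
ee_pos: [673.4, 88.1, 49.5]
tcp_rot: [-2.7, -1.605, 0.003]
force: [-0.2, 0.4, -0.4]
grip_width: 0.002
grasp_force: 0.0
```

Call:
{"fn": "send_rows", "kwargs": {"deltas": [[[-1, 0, -0.3, 0, -1], [-1, -0.01, -0.6, 0, -2], [-1, -0.02, -0.9, 0, -3], [-1, -0.04, -1.2, 0, -4], [-1, -0.06, -1.45, 0, -5], [-1, -0.09, -1.75, 0, -6], [-1, -0.12, -2.02, 0, -7], [-1, -0.16, -2.3, 0, -8]]]}}

```text
clock: 4.85
ee_pos: [652.9, 97.7, 51.5]
tcp_rot: [2.575, 1.8, 0.001]
force: [1.8, -0.3, 1.0]
grip_width: -0.001
grasp_force: 0.8
```

```bash
cat >> h.py <<'E'
def rep():
    c=np.array([594.7,-58.9]);g,s,red=look();an=lambda p:np.degrees(np.arctan2(p[...,1]-c[1],p[...,0]-c[0]))%360
    o=status.get_obs();p=np.array(o['ee_pos'][:2]);print("t",o['clock'],"grips",an(g).round(1),"red",red is not None and an(red).round(1),"(want 181.8) tcp ang",an(p).round(1),"r",np.hypot(*(p-c)).round(1),"z",o['ee_pos'][2].round(1),"F",np.round(o['force'],1),"q",np.round(o['q'],2),"x heading",np.degrees(2*np.arctan2(o['tcp_rot'][1],o['tcp_rot'][0]))%360)
E
python3 -c "from h import *;rep()"
```

```text
t 4.9 grips [ 16.6 316.6 256.3 196.2] red 46.9 (want 181.8) tcp ang 69.8 r 167.1 z 51.4 F [-0.5  0.9  0.6] q [0.11 0.19 1.66 0.   1.29 0.46] x heading 69.98081946260805
```

Call:
{"fn": "send_rows", "kwargs": {"deltas": [[[-1, -0.01, -0.43, 0, -1.5], [-1, -0.02, -0.87, 0, -3], [-1, -0.05, -1.31, 0, -4.5], [-1, -0.09, -1.74, 0, -6], [-1, -0.14, -2.18, 0, -7.5], [-1, -0.2, -2.61, 0, -9], [-1, -0.28, -3.04, 0, -10.5], [-1, -0.36, -3.47, 0, -12]]]}}

```text
clock: 5.57
ee_pos: [618.8, 106.4, 51.3]
tcp_rot: [-2.372, -2.06, -0.0]
force: [1.4, 1.2, -0.7]
grip_width: -0.003
grasp_force: 0.4
```

Call:
{"fn": "send_rows", "kwargs": {"deltas": [[[-1, -0.01, -0.43, 0, -1.5], [-1, -0.02, -0.87, 0, -3], [-1, -0.05, -1.31, 0, -4.5], [-1, -0.09, -1.74, 0, -6], [-1, -0.14, -2.18, 0, -7.5], [-1, -0.2, -2.61, 0, -9], [-1, -0.28, -3.04, 0, -10.5], [-1, -0.36, -3.47, 0, -12]]]}}

```text
clock: 6.23
ee_pos: [583.9, 107.6, 51.3]
tcp_rot: [-2.144, -2.296, -0.0]
force: [0.3, 0.9, 0.1]
grip_width: -0.002
grasp_force: 0.4
```

Call:
{"fn": "send_rows", "kwargs": {"deltas": [[[-1, -0.01, -0.43, 0, -1.5], [-1, -0.02, -0.87, 0, -3], [-1, -0.05, -1.31, 0, -4.5], [-1, -0.09, -1.74, 0, -6], [-1, -0.14, -2.18, 0, -7.5], [-1, -0.2, -2.61, 0, -9], [-1, -0.28, -3.04, 0, -10.5], [-1, -0.36, -3.47, 0, -12]]]}}

```text
clock: 6.9
ee_pos: [549.5, 101.7, 51.3]
tcp_rot: [-1.892, -2.508, -0.0]
force: [1.3, 1.2, 0.6]
grip_width: -0.002
grasp_force: 0.4
```

```bash
python3 -c "
from h import *;rep()
cv2.imwrite('pics/c.png',cv2.resize(eyes.get_image('scene')[130:310,120:360],(800,600))[:,:,::-1])"
```

```text
t 6.95 grips [352.8 292.9 112.9 232.5 172.7] red 84.2 (want 181.8) tcp ang 105.9 r 166.9 z 51.2 F [0.1 0.3 0. ] q [ 0.14 -0.03  1.89 -0.    1.28 -0.14] x heading 106.03426646718566
```

View pics/c.png

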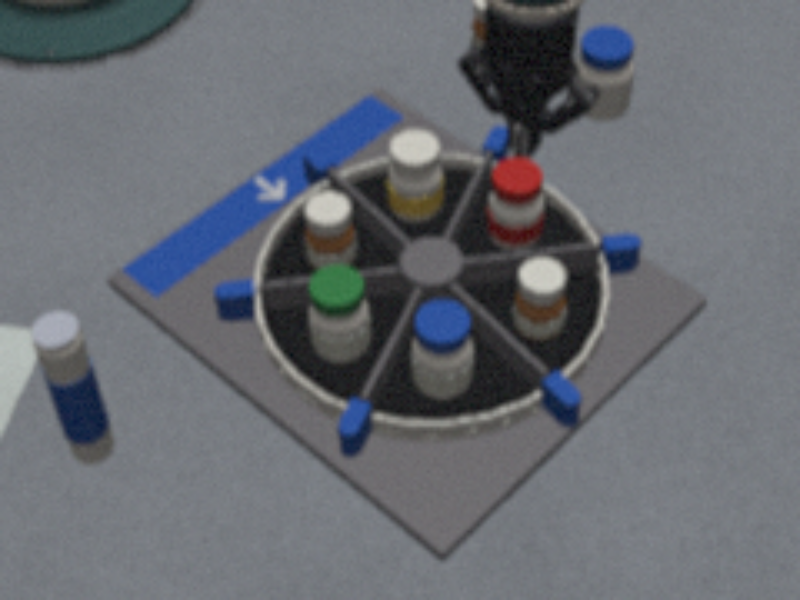

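All six are still standing, and the finger sits behind the grip at crop pixel (497,140). I'll keep pushing.

Call:
{"fn": "send_rows", "kwargs": {"deltas": [[[-1, -0.01, -0.43, 0, -1.5], [-1, -0.02, -0.87, 0, -3], [-1, -0.05, -1.31, 0, -4.5], [-1, -0.09, -1.74, 0, -6], [-1, -0.14, -2.18, 0, -7.5], [-1, -0.2, -2.61, 0, -9], [-1, -0.28, -3.04, 0, -10.5], [-1, -0.36, -3.47, 0, -12]]]}}

```text
clock: 7.67
ee_pos: [517.4, 88.9, 51.3]
tcp_rot: [-1.622, -2.691, -0.0]
force: [0.5, 0.9, 0.0]
grip_width: -0.001
grasp_force: 0.4
```

Call:
{"fn": "send_rows", "kwargs": {"deltas": [[[-1, -0.01, -0.43, 0, -1.5], [-1, -0.02, -0.87, 0, -3], [-1, -0.05, -1.31, 0, -4.5], [-1, -0.09, -1.74, 0, -6], [-1, -0.14, -2.18, 0, -7.5], [-1, -0.2, -2.61, 0, -9], [-1, -0.28, -3.04, 0, -10.5], [-1, -0.36, -3.47, 0, -12]]]}}

```text
clock: 8.33
ee_pos: [488.4, 69.5, 51.3]
tcp_rot: [-1.332, -2.845, -0.0]
force: [0.2, 0.9, -0.1]
grip_width: -0.005
grasp_force: 0.4
```

Call:
{"fn": "send_rows", "kwargs": {"deltas": [[[-1, -0.01, -0.43, 0, -1.5], [-1, -0.02, -0.87, 0, -3], [-1, -0.05, -1.31, 0, -4.5], [-1, -0.09, -1.74, 0, -6], [-1, -0.14, -2.18, 0, -7.5], [-1, -0.2, -2.61, 0, -9], [-1, -0.28, -3.04, 0, -10.5], [-1, -0.36, -3.47, 0, -12]]]}}

```text
clock: 9.0
ee_pos: [464.0, 44.5, 51.3]
tcp_rot: [-1.027, -2.969, -0.0]
force: [0.5, 2.0, -0.1]
grip_width: -0.001
grasp_force: 0.4
```

Call:
{"fn": "send_rows", "kwargs": {"deltas": [[[-1, -0.01, -0.43, 0, -1.5], [-1, -0.02, -0.87, 0, -3], [-1, -0.05, -1.31, 0, -4.5], [-1, -0.09, -1.74, 0, -6], [-1, -0.14, -2.18, 0, -7.5], [-1, -0.2, -2.61, 0, -9], [-1, -0.28, -3.04, 0, -10.5], [-1, -0.36, -3.47, 0, -12]]]}}

```text
clock: 9.67
ee_pos: [445.4, 14.9, 51.3]
tcp_rot: [-0.711, -3.06, -0.0]
force: [-0.0, 0.5, -0.9]
grip_width: 0.003
grasp_force: 0.4
```

Call:
{"fn": "send_rows", "kwargs": {"deltas": [[[-1, -0.01, -0.43, 0, -1.5], [-1, -0.02, -0.87, 0, -3], [-1, -0.05, -1.31, 0, -4.5], [-1, -0.09, -1.74, 0, -6], [-1, -0.14, -2.18, 0, -7.5], [-1, -0.2, -2.61, 0, -9], [-1, -0.28, -3.04, 0, -10.5], [-1, -0.36, -3.47, 0, -12]]]}}

```text
clock: 10.33
ee_pos: [433.3, -17.8, 51.3]
tcp_rot: [-0.387, -3.117, -0.0]
force: [-0.5, 0.2, -0.1]
grip_width: -0.001
grasp_force: 0.4
```

Call:
{"fn": "send_rows", "kwargs": {"deltas": [[[-1, -0.01, -0.43, 0, -1.5], [-1, -0.02, -0.87, 0, -3], [-1, -0.05, -1.31, 0, -4.5], [-1, -0.09, -1.74, 0, -6], [-1, -0.14, -2.18, 0, -7.5], [-1, -0.2, -2.61, 0, -9], [-1, -0.28, -3.04, 0, -10.5], [-1, -0.36, -3.47, 0, -12]]]}}

```text
clock: 11.0
ee_pos: [428.3, -52.4, 51.3]
tcp_rot: [-0.059, -3.141, -0.0]
force: [-0.8, 0.5, 0.2]
grip_width: 0.003
grasp_force: 0.4
```

```bash
python3 -c "from h import *;rep()"
```

```text
t 11.05 grips [  5.6 305.7  65.8 245.3 125.6] red 158.1 (want 181.8) tcp ang 177.9 r 166.5 z 51.4 F [ 0.1  0.1 -0.3] q [-0.18 -0.33  2.15 -0.    1.32 -1.72] x heading 177.9416870376332
```

Call:
{"fn": "send_rows", "kwargs": {"deltas": [[[-1, -0.01, -0.43, 0, -1.5], [-1, -0.02, -0.87, 0, -3], [-1, -0.05, -1.31, 0, -4.5], [-1, -0.09, -1.74, 0, -6], [-1, -0.14, -2.18, 0, -7.5], [-1, -0.2, -2.61, 0, -9], [-1, -0.28, -3.04, 0, -10.5], [-1, -0.36, -3.47, 0, -12]]]}}

```text
clock: 11.72
ee_pos: [430.7, -87.1, 51.3]
tcp_rot: [-0.268, 3.13, 0.0]
force: [-0.1, 1.0, -0.4]
grip_width: -0.003
grasp_force: 0.4
```

Call:
{"fn": "send_rows", "kwargs": {"deltas": [[[-1, -0.01, -0.43, 0, -1.5], [-1, -0.02, -0.87, 0, -3], [-1, -0.05, -1.31, 0, -4.5], [-1, -0.09, -1.74, 0, -6], [-1, -0.13, -2.09, 0, -7.2], [-1, -0.16, -2.33, 0, -8], [-1, -0.19, -2.5, 0, -8.6], [-1, -0.2, -2.61, 0, -9]]]}}

```text
clock: 12.38
ee_pos: [437.1, -112.4, 51.3]
tcp_rot: [0.513, -3.099, -0.0]
force: [0.2, 1.4, -1.1]
grip_width: 0.001
grasp_force: 0.3
```

```bash
python3 -c "from h import *;rep()"
```

```text
t 12.4333 grips [ 26.9 326.9  86.9 266.8 146.7] red 175.2 (want 181.8) tcp ang 198.8 r 166.5 z 51.3 F [-0.3 -0.3 -0.4] q [-0.31 -0.28  2.11 -0.    1.31 -2.21] x heading 198.80675927755297
```

Call:
{"fn": "send_rows", "kwargs": {"deltas": [[[-1, 0, -0.15, 0, -0.5], [-1, 0, -0.35, 0, -1.2], [-1, -0.01, -0.58, 0, -2], [-1, -0.02, -0.81, 0, -2.8], [-1, -0.03, -1.02, 0, -3.5], [-1, -0.04, -1.16, 0, -4], [-1, -0.04, -1.25, 0, -4.3], [-1, -0.04, -1.31, 0, -4.5]]]}}

```text
clock: 13.1
ee_pos: [441.7, -124.8, 51.3]
tcp_rot: [-0.634, 3.077, 0.0]
force: [-0.3, 0.8, 0.4]
grip_width: 0.002
grasp_force: 0.3
```

Call:
{"fn": "send_rows", "kwargs": {"deltas": [[[-1, 0, 0, 0, 0], [-1, 0, 0, 0, 0], [-1, 0, 0.2, 0, 0], [-1, 0.2, 0.5, 0, 0], [-1, 1, 0.8, 0, 0], [-1, 2, 1, 0, 0], [-1, 3, 1, 0, 0], [-1, 4, 1, 0, 0]]]}}

```text
clock: 13.77
ee_pos: [399.8, -131.5, 51.3]
tcp_rot: [-0.634, 3.077, -0.0]
force: [0.8, -0.1, 0.5]
grip_width: 0.003
grasp_force: 0.0
```

Call:
{"fn": "send_rows", "kwargs": {"deltas": [[[-1, 0.5, 0, -1, 0], [-1, 1, 0, -3, 0], [-1, 1, 0, -6, 0], [-1, 1, 0, -9, 0], [-1, 1, 1, -12, 0], [-1, 1, 4, -14, 0], [-1, 1, 7, -15, 0], [-1, 1, 10, -15, 0]]]}}

```text
clock: 14.43
ee_pos: [351.8, -43.1, 204.7]
tcp_rot: [-0.63, 3.074, -0.002]
force: [-0.1, 0.7, 1.0]
grip_width: -0.001
grasp_force: 0.0
```

Call:
{"fn": "send_rows", "kwargs": {"deltas": [[[-1, 0, 3, 0, 0], [-1, 0, 6, 0, 0], [-1, 0, 9, 0, 0], [-1, 0, 12, 0, 0], [-1, 0, 15, 0, 0], [-1, 0, 17, 0, 0], [-1, 0, 18, 0, 0], [-1, 0, 18, 0, 0]]]}}

```text
clock: 15.1
ee_pos: [280.2, 123.1, 202.1]
tcp_rot: [-0.638, 3.075, 0.001]
force: [0.3, -0.4, -0.4]
grip_width: -0.002
grasp_force: 0.0
```

```bash
python3 -c "
from h import *;rep();g,s,red=look();print(red)
cv2.imwrite('pics/d.png',cv2.resize(eyes.get_image('top'),(800,600))[:,:,::-1])"
```

```text
t 15.15 grips [331.5  31.5 271.5  91.6 211.1 151.3] red 183.1 (want 181.8) tcp ang 150.0 r 362.5 z 202.0 F [ 0.2 -0.  -0.6] q [ 0.33 -0.77  2.17 -0.    1.74 -1.65] x heading 203.39834003016995
[500.84672464 -63.98826543]
```

View pics/d.png

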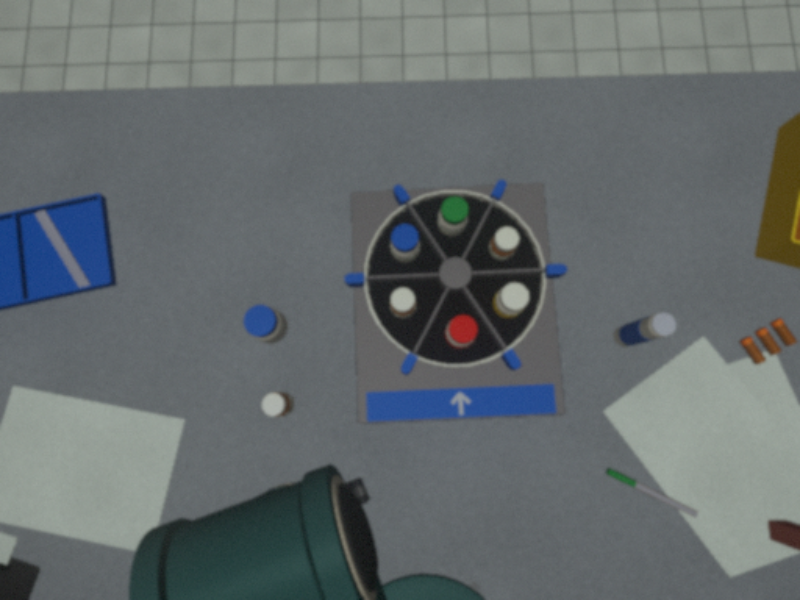

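The red cap is at (462,330), in line with the arrow at (460,403). It is about 1.3° off, roughly 2 mm. All six are upright, the counter containers haven't moved, and the arm is clear.

```bash
python3 -c "from station import arm;print(arm.job_done())"
```

```text
the job is handed in; nothing more can be done
None
```

The red-capped bottle now stands at the front, about 2 mm off the arrow's line in the last picture; all six containers were upright, the counter items unmoved and the arm clear, and the job is handed in at about 15 s (no verdict was returned).

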